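Line up core tiles in the gluing jig and close the keeper

TASK

In the gluing jig, nudge the three loose foam-core tiles flat along the board into one straight row, flush against the back fence, tight against each other and against the end stop. Then swing the keeper lever in until it lies square across the open end of the row, with your hand off the tiles, leaning on it firmly (10 to 15 N at the handle) so that it squeezes the row up against the stop, and let go. Do not crush the foam cores (keep every push under 60 N) or shift the other loose things lying about.

Things in the scene. Friction and masses are not known exactly. Their poses are not given: they have to be found in the camera images.
- jig: Gluing jig, fixed to the bench: a grey board 12 mm thick, its top at z 12 mm in this frame, x -105 to +125 and y -270 to +210 mm; origin at bench height. Back fence at its far side, end stop at the row's +y end, keeper lever at the -y end. A tight row of three tiles fills x -18 to +70, y -79 to +185 mm.
- fence (a point): Middle of the back fence's working face, at its top edge: x +70, y 0, z +24 mm in the jig's frame; the face is the plane x = +70 mm, looking to -x. The fence is a fixed aluminium bar 16 mm wide, standing 12 mm above the board, from y -200 to +205 mm.
- stop: End stop of the jig, a fixed aluminium bar across the board, 135 mm along x, 18 mm along y, standing 20 mm above the board. Origin at the centre of its underside on the board; its working face, looking to the jig's -y, lies 9 mm from the origin, at y = +185 mm in the jig's frame.
- keeper (a joint): Keeper lever angle, rad, about an upright hinge: 0 = points along the jig's -y (open, behind the fence), grows clockwise from above, pi/2 = along the jig's -x, square across the row's open end. Range -0.5 to 1.75, no spring; stays where left (0.2 N m friction). At pi/2 its face is 1 mm off the end of a tight row, so leaning slightly beyond square presses the end tile.
- keeper_hinge (a point): Point on the keeper's hinge axis, at the board's top, at x +100, y -87 mm in the jig's frame (behind the fence; the lever passes over the fence).
- keeper_handle (a point): Middle of the keeper's handle: an upright black round peg 16 mm across, 95 mm from the hinge axis, from 42 to 86 mm above the bench; this point is at 68 mm. The lever under it is a steel bar 14 mm wide, reaching 108 mm from the hinge axis, from 26 to 42 mm above the bench.
- tile1: One of three alike square tiles of ply with a white foam core, 88 x 88 mm and 24 mm thick, 0.11 kg or so, too wide for the gripper; it lies flat and loose on the jig's board. Origin at the centre of its underside; x and y along its edges, z up. Any order in the row will do.
- tile2: One of three alike square tiles of ply with a white foam core, 88 x 88 mm and 24 mm thick, 0.11 kg or so, too wide for the gripper; it lies flat and loose on the jig's board. Origin at the centre of its underside; x and y along its edges, z up. Any order in the row will do.
- tile3: One of three alike square tiles of ply with a white foam core, 88 x 88 mm and 24 mm thick, 0.11 kg or so, too wide for the gripper; it lies flat and loose on the jig's board. Origin at the centre of its underside; x and y along its edges, z up. Any order in the row will do.
- tub: Bystander: closed white filler tub, 114 mm across, 85 mm high, behind the jig; origin at the centre of its underside.
- cup: Bystander: grey mixing cup, 68 mm across, 60 mm high, beyond the end stop; origin at the centre of its underside.
- tape: Bystander: roll of paper tape lying flat, 96 mm across, 25 mm high, behind the fence; origin at the centre of its underside.
- brush: Bystander: flat brush lying on the bench beyond the board's -y end; long axis along its x.
- sander: Bystander: cork sanding block 55 x 35 x 28 mm on the jig's board, near its -y end; origin at the centre of its underside.
- weight: Bystander: steel weight 50 x 70 x 30 mm on the bench behind the jig's -y end; origin at the centre of its underside.
Not all that is in view belongs to the job. Leave any black or yellow look-alike of the tile3 alone.

How it is judged:
By the outcome, as a careful person would: the job done as asked, in the order asked, and still so for the second after the job is handed in, with the robot touching nothing.
It also fails if it takes over 72 s, if anything falls off the work surface, if the arm or the gripper's body presses on something with over 40 N, if the wrist force passes 120 N, or if a joint passes its speed limit or range.

ROBOT

A 7-joint arm with a two-finger parallel gripper is mounted at the origin on the work surface. World frame = base frame: x ahead of the robot, y to its left, z up, the work surface at z = 0. Lengths are in m, angles in rad, forces in N, time in s.
With the tool pointing down it reaches from about 0.4 to 0.925 m from the base axis. Payload 4.1 kg.
Tool frame: the origin (TCP) lies midway between the tips of the shut fingers; the grasp point (between the pads) lies env.grasp_offset behind it (env.grasp_offset is the distance from the TCP to the grasp point, in m); z points along the fingers, y is the line along which they close (so a half turn about z gives the same grasp; the last joint's range is limited). The gripper opens to 85 mm and grips with 20 to 120 N. Pads are 22 mm wide; open, the fingers measure 114 mm over their backs; the gripper's body (76 mm by 85 mm) begins 54 mm behind the grasp point. The pads swing forward as they close: fully open they stand 13 mm farther back than shut.
Start: joints at [1.17, 0.398, 0.045, 1.537, -0.019, 1.207, -0.051], TCP at [0.193, -0.621, 0.203] pointing down, gripper open.
Joint ranges: [-2.82, 2.82], [-0.49, 2.23], [-1.37, 1.46], [0, 2.46], [-1.36, 4.5], [0.23, 2], [-2.94, 2.94]. Speed limits (rad/s): [2.57, 2.57, 3.14, 3.14, 3.14, 3.14, 3.14].

INTERFACE

Orientations are given as a unit quaternion [w, x, y, z].
In Python, from workcell import sense, viewer, env, finder gives the robot as it stands. The module is installed in compiled form; this text tells all that it offers.
- The arm moves only by the tool jog_arm, never from a script. Its arguments are lists of equal length, an entry for each row: "delta_pos": the shift along the tool's x, y, z in units of 30 cm (1.0 is 30 cm), a list of three; "twist": the turn, a rotation vector about the tool's x, y, z in units of 1.5 rad (1.0 is 1.5 rad), a list of three. A call has 1 to 10 rows; each row shifts and turns the commanded pose from where the row before left it, along the tool's axes as they then stand; what a row does not reach is not made up. A row lasts 1/10 s, in which the tool goes at most 50 mm and 8.59 degrees, less where a joint would pass 70% of its speed; a pose out of reach is approached as far as the arm can. A call with a number of a shift or a turn outside -1 to 1 is refused whole. A call with a gripper value outside its range is refused whole. "gripper" is the closure, from 0 (fully open) to 1 (shut), set as the call begins (left out, the last holds). The fingers move at their own pace and stop on an object; "squeeze" is the grip in N (left out, the last holds). Time passes only in rows, so rows that do not move let the fingers close. It gives the time, the measured TCP pose, the force, the opening and the grip force at its end, in the units of the state.
- sense(): the state, without advancing time (a new reading comes with each control period).
- viewer.capture(name): name is "scene" or "top" or "wrist"; returns (picture, depth): 400x640x3 uint8, red, green, blue; 400x640 float32, m along the optical axis (not along the pixel's ray), 0 where there is no reading.
- viewer.camera_params(name): a dict with "camera_matrix" (3x3 intrinsics, pixels), "k1" (the pictures are not rectified: a ray, as slopes to the right and down, at radius r is drawn at 1 + k1 r^2 times it, then the intrinsics apply), "pose" (4x4, takes a point from camera to world coordinates). Camera axes: x right, y down, z forward; pixel columns grow to the right and rows downward; lengths in m; the calibration is good to about 2 mm. A picture is of the moment at which its call begins: read the wrist's pose just before it. camera_params takes no time and is no camera call; for the wrist camera it gives the pose at the moment of the call.
- env.job_done(): hands the job in; it is judged then, once.
Trained networks look in the newest picture that a camera, given by its name, has taken for a name from the list of things; names that differ only in an ending like _2 or _b are one class to them, and where a whole thing is asked for, a point or a joint stands for the part that bears it (a point fixed in the world has none). Each returns a list of dicts, best first, with "conf" (0 to 1); they miss things now and then, are a little off and sometimes report something else, mostly with a low value. They report only what shows in the picture. A call takes as long as a camera call. They do not tell look-alikes from the thing itself.
- finder.regions_of(camera, label): "region" (400x640 bool, what is visible of it) and "position" ([column, row] in pixels, amid what is visible of it).
The state is a dict: "time_s": time; "joint_pos": joint angles; "joint_velocities": joint speeds; "effort": joint torques, N m; "position": TCP position; "orientation": TCP orientation; "wrist_force": force on the tool from outside, world axes, zero at the start; "moment": the same for the moment, N m; "grip_width": finger opening in m; "finger_force": force on a finger pad.
Only numpy, scipy, OpenCV 4.12 (cv2) and the standard library are available. Lean on these libraries where they do the work, as an engineer would, in place of code of your own. Each camera call takes 0.05 s, during which the arm holds its last target. There are 200 camera calls.

## Working session

There is one attempt and no reset: what is moved stays moved. The work goes in short steps, Python scripts to look and compute and a tool call to move; the robot and the scene stay as the last step left them, time stands still between calls to the robot, and variables do not carry over. Pictures are saved under pics/ and viewed, at most 10 in all, crops included, and the job is handed in when it is done.

Besides the shell and the picture viewer there is one more tool, called by a JSON object that holds its "api" and its "payload". jog_arm: Moves the arm, as the interface text tells. Shifts and turns lie within -1 to 1; 1 stands for 30 cm of shift or 1.5 rad of turn. Its arguments: {"type":"object","properties":{"delta_pos":{"type":"array"},"twist":{"type":"array"},"gripper":{"type":"number"},"squeeze":{"type":"number"}},"required":["delta_pos","twist"]}

```bash
mkdir -p pics
cat > h.py <<'E'
import numpy as np, cv2
from workcell import sense, viewer, env, finder
def cap(n):
    p=viewer.camera_params(n); im,d=viewer.capture(n); return im,d,p
def pts(p,uv,z=None,d=None):
    """pixels -> world; on plane z or with depth d"""
    K=np.array(p["camera_matrix"],float);k=p["k1"];T=np.array(p["pose"])
    uv=np.atleast_2d(uv).astype(float)
    q=np.c_[(uv[:,0]-K[0,2])/K[0,0],(uv[:,1]-K[1,2])/K[1,1]]; s=q.copy()
    for _ in range(20): s=q/(1+k*(s**2).sum(1,keepdims=True))
    r=np.c_[s,np.ones(len(s))]
    if d is not None: return (r*np.asarray(d)[:,None])@T[:3,:3].T+T[:3,3]
    r=r@T[:3,:3].T; return T[:3,3]+r*((z-T[2,3])/r[:,2])[:,None]
E
python3 - <<'E'
from h import *
for n in("top","scene"):
    im,d,p=cap(n); cv2.imwrite(f"pics/{n}0.png",im[:,:,::-1]); np.savez(f"{n}0.npz",im=im,d=d)
    print(n,np.round(p["pose"],3).tolist(),p["k1"])
    for l in("jig","stop","tile1","keeper","keeper_handle","tub","cup","tape","sander","weight","brush"):
        for r in finder.regions_of(n,l):
            m=r["region"]; v,u=np.nonzero(m&(d>0))
            if len(u)==0: continue
            w=pts(p,np.c_[u,v],d=d[v,u]); print(l,round(r["conf"],2),np.round(r["position"]),len(u),np.round(np.median(w,0),3),"zmax",np.round(np.percentile(w[:,2],95),3))
s=sense();print(s["position"],s["orientation"],s["time_s"],env.grasp_offset)
E
```

```text
top [[-0.016, -0.997, 0.081, 0.429], [-1.0, 0.015, -0.015, -0.07], [0.014, -0.081, -0.997, 1.061], [0.0, 0.0, 0.0, 1.0]] 0.016800800474915112
jig 0.68 [325. 194.] 9975 [ 0.527 -0.106  0.015] zmax 0.034
stop 0.57 [244. 204.] 381 [0.506 0.129 0.034] zmax 0.037
tile1 0.83 [273. 210.] 1012 [0.488 0.054 0.038] zmax 0.041
tile1 0.82 [430. 274.] 1077 [ 0.301 -0.395  0.026] zmax 0.029
tile1 0.75 [350. 198.] 979 [ 0.522 -0.176  0.038] zmax 0.041
tile1 0.75 [361. 120.] 943 [ 0.742 -0.214  0.026] zmax 0.029
tile1 0.72 [377. 288.] 1076 [ 0.274 -0.239  0.026] zmax 0.029
tile1 0.71 [314. 201.] 932 [ 0.512 -0.058  0.038] zmax 0.041
tile1 0.64 [469. 143.] 998 [ 0.662 -0.519  0.026] zmax 0.029
tile1 0.6 [296. 130.] 416 [ 0.698 -0.027  0.026] zmax 0.03
keeper 0.73 [358. 166.] 228 [ 0.611 -0.191  0.045] zmax 0.088
keeper 0.64 [395. 217.] 272 [ 0.46  -0.298  0.041] zmax 0.045
keeper 0.56 [205. 133.] 1608 [0.689 0.225 0.087] zmax 0.09
keeper_handle 0.57 [356. 163.] 267 [ 0.611 -0.191  0.045] zmax 0.087
tub 0.74 [398. 219.] 280 [ 0.459 -0.297  0.041] zmax 0.045
tub 0.66 [208. 137.] 1603 [0.689 0.224 0.087
[... 1314 characters left out ...]
254.] 370 [ 0.616 -0.208  0.042] zmax 0.085
keeper 0.49 [326. 205.] 1107 [ 0.52  -0.064  0.035] zmax 0.039
keeper_handle 0.68 [304. 256.] 386 [ 0.616 -0.202  0.042] zmax 0.084
tub 0.59 [449. 188.] 1705 [0.7   0.212 0.084] zmax 0.088
cup 0.77 [390. 136.] 521 [0.46  0.222 0.038] zmax 0.06
tape 0.77 [372. 234.] 570 [ 0.693 -0.032  0.023] zmax 0.028
tape 0.38 [350. 174.] 997 [0.494 0.052 0.035] zmax 0.039
sander 0.88 [237. 234.] 307 [ 0.465 -0.305  0.039] zmax 0.043
weight 0.93 [254. 315.] 671 [ 0.677 -0.378  0.03 ] zmax 0.034
brush 0.66 [203. 271.] 871 [ 0.498 -0.424  0.019] zmax 0.023
[ 0.19324646 -0.62065532  0.2030655 ] [6.65889758e-05 9.88631085e-01 1.50361476e-01 1.15795467e-05] 1.2 0.0187
```

View pics/top0.png

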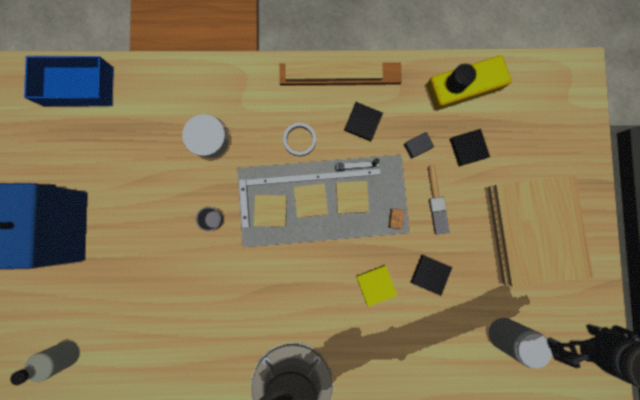

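View pics/scene0.png

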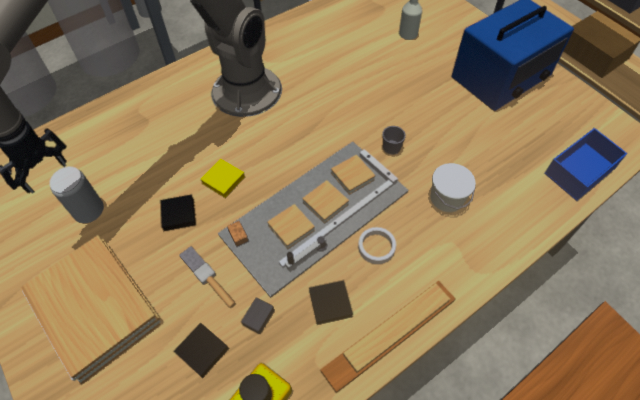

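The top view shows the wooden tiles at about (270,210), (311,200) and (352,197). The fence runs along row ~175, the stop is at column ~243, and the keeper is open with its handle near (375,162). The scene view agrees. The black and yellow squares lie off the jig.

Run:
```python
from h import *
z=np.load("top0.npz");im,d=z["im"],z["d"];p=viewer.camera_params("top")
hsv=cv2.cvtColor(im,cv2.COLOR_RGB2HSV)
m=((hsv[...,1]<40)).astype(np.uint8); m[:150]=0;m[250:]=0;m[:,:236]=0;m[:,412:]=0
n,l,st,c=cv2.connectedComponentsWithStats(m);k=1+st[1:,4].argmax();v,u=np.nonzero(l==k)
w=pts(p,np.c_[u,v],z=.012);r=cv2.minAreaRect((w[:,:2]*1000).astype(np.float32));print("board",r,cv2.boxPoints(r))
T=viewer.camera_params("wrist");s=sense();print(np.round(T["pose"],3).tolist(),T["camera_matrix"],s["position"])
```

```text
board ((516.5388793945312, -92.57597351074219), (228.24122619628906, 478.81756591796875), 3.9201810359954834) [[ 386.3177   138.47061]
 [ 419.0529  -339.22668]
 [ 646.7601  -323.62256]
 [ 614.0249   154.07474]]
[[0.298, -0.905, -0.303, 0.271], [-0.954, -0.283, -0.095, -0.597], [0.0, 0.318, -0.948, 0.374], [0.0, 0.0, 0.0, 1.0]] [[340.18810215   0.         319.05454377]
 [  0.         340.18810215 198.95281768]
 [  0.           0.           1.        ]] [ 0.19324646 -0.62065532  0.2030655 ]
```

{"api": "jog_arm", "payload": {"delta_pos": [[0,0,-0.15],[0,0,-0.15],[0.05,-0.1,-0.1],[0.05,-0.15,-0.05],[0.05,-0.15,0],[0.05,-0.15,0],[0.05,-0.15,0],[0.05,-0.15,0],[0.05,-0.15,0],[0.05,-0.15,0]], "twist": [[0,0,0],[0,0,0],[0,0,0],[0,0,0],[0,0,0],[0,0,0],[0,0,0],[0,0,0],[0,0,0],[0,0,0]]}}

```text
time_s: 2.2
position: [0.2051, -0.2536, 0.3381]
orientation: [0.0, 0.989, 0.15, 0.0]
wrist_force: [-0.1, 0.2, 0.5]
grip_width: 0.0853
finger_force: 0.0
```

{"api": "jog_arm", "payload": {"delta_pos": [[0,-0.0,0],[0,0,0],[0.136,-0.07,0],[0.136,-0.07,0],[0.136,-0.07,0],[0.136,-0.07,0],[0.136,-0.07,0],[0.136,-0.07,0],[0.136,-0.07,0],[0.136,-0.07,0]], "twist": [[0,0,0.078],[0,0,0.078],[0,0,0],[0,0,0],[0,0,0],[0,0,0],[0,0,0],[0,0,0],[0,0,0],[0,0,0]]}}

```text
time_s: 3.2
position: [0.5209, -0.065, 0.3384]
orientation: [0.0, 0.999, 0.034, 0.0]
wrist_force: [0.9, 0.2, 0.2]
grip_width: 0.0856
finger_force: 0.0
```

```bash
cat >> h.py <<'E'
def look(tag,prnt=True):
    im,d,p=cap("wrist"); cv2.imwrite(f"pics/{tag}.png",im[:,:,::-1]); np.savez(f"{tag}.npz",im=im,d=d,T=p["pose"])
    s=sense();print("t",s["time_s"],s["position"],np.round(s["orientation"],4),"cam",np.round(np.array(p["pose"])[:3,3],3))
    return im,d,p
def tiles(p,l="tile1",z=.036):
    """tile top rectangles, world mm"""
    out=[]
    for r in finder.regions_of("wrist",l):
        m=cv2.morphologyEx(r["region"].astype(np.uint8),cv2.MORPH_OPEN,np.ones((5,5)))
        v,u=np.nonzero(m)
        if len(u)<50: continue
        w=pts(p,np.c_[u,v],z=z)*1000
        q=cv2.minAreaRect(w[:,:2].astype(np.float32)); out.append(q); print(l,round(r["conf"],2),np.round(r["position"]),np.round(q[0],1),np.round(q[1],1),round(q[2],1))
    return out
E
python3 - <<'E'
from h import *
im,d,p=look("w1"); tiles(p); tiles(p,"stop",.032);tiles(p,"keeper",.042);tiles(p,"keeper_handle",.086);tiles(p,"sander",.04)
E
```

```text
t 3.25 [ 0.52637615 -0.05872115  0.33718706] [-0.0038  0.9993  0.0376  0.0028] cam [ 0.602 -0.06   0.509]
tile1 0.85 [315. 148.] [514.5 -58.1] [90.1 88.6] 5.3
tile1 0.79 [450.  10.] [ 696.2 -207.1] [29.7 78.6] 3.7
tile1 0.76 [633.  69.] [ 646.9 -461.2] [88.6 21.4] 20.6
tile1 0.71 [235. 165.] [488.1  54.6] [92.5 91.7] 87.8
tile1 0.69 [399. 298.] [ 280.7 -221.2] [102.6  60.8] 18.7
tile1 0.6 [395. 152.] [ 522.1 -174.8] [91.1 92.8] 1.9
tile1 0.56 [561.  48.] [ 669.  -362.4] [53.  84.2] 25.2
keeper 0.83 [419.  83.] [ 612.3 -197.7] [ 18.5 136. ] 3.8
keeper_handle 0.95 [424.  84.] [ 611.4 -184.7] [ 16.7 120.8] 3.8
keeper_handle 0.38 [84. 15.] [652.9 208.9] [ 37.6 136.2] 4.2
sander 0.67 [478. 196.] [ 463.6 -294.2] [47.5 58.1] 83.3
```

View pics/w1.png

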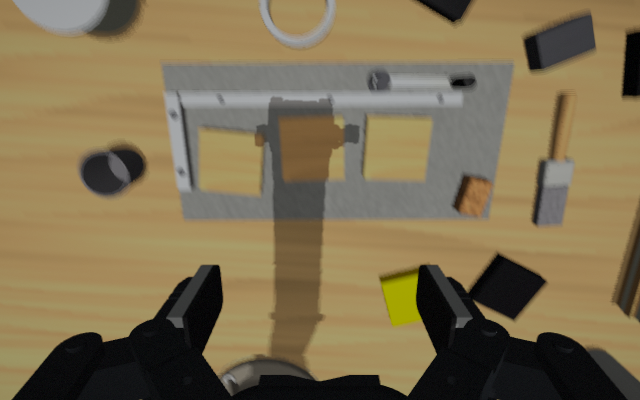

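The wrist view shows the tiles near (232,160), (312,148) and (397,148). The fence is along row 100, the keeper lies from (378,80) to (463,80), and the stop is at column 178. My shadow crosses the middle tile. The measured jig frame is yaw 3.9°, origin (504.5, -63.3) mm.

{"api": "jog_arm", "payload": {"delta_pos": [[-0.09,-0.097,0.08],[-0.09,-0.097,0.12],[-0.09,-0.097,0.12],[-0.09,-0.097,0.12],[0,0,0.12],[0,0,0.12],[0,0,0.12],[0,0,0],[0,0,0]], "twist": [[0,0,0],[0,0,0],[0,0,0],[0,0,0],[0,0,0],[0,0,0],[0,0,0],[0,0,0],[0,0,0]], "gripper": 0.35}}

```text
time_s: 4.4
position: [0.4096, 0.0367, 0.106]
orientation: [0.0, 0.999, 0.033, 0.0]
wrist_force: [0.3, -0.2, 0.3]
grip_width: 0.0551
finger_force: 0.0
```

```bash
cat >> h.py <<'E'
O=np.array([504.5,-63.3]);A=np.radians(3.92)
def jig(w): 
    c,s=np.cos(A),np.sin(A); dx=np.asarray(w)[:2]-O; return np.array([c*dx[0]+s*dx[1],-s*dx[0]+c*dx[1]])
def st():
    from scipy.spatial.transform import Rotation as R
    s=sense();q=s["orientation"];M=R.from_quat(np.r_[q[1:],q[0]]).as_matrix()
    print("t",round(s["time_s"],2),"jig",np.round(jig(s["position"]*1000),1),"z",round(s["position"][2]*1000,1),"yaw",round(np.degrees(np.arctan2(M[1,0],M[0,0]))-3.92,2),"zax",np.round(M[:,2],3),"F",np.round(s["wrist_force"],1),"w",round(s["grip_width"],4))
E
python3 - <<'E'
from h import *
st()
E
```

```text
t 4.4 jig [-87.9 106.2] z 106.0 yaw -0.12 zax [ 0.    -0.001 -1.   ] F [ 0.3 -0.2  0.3] w 0.0551
```

{"api": "jog_arm", "payload": {"delta_pos": [[0.02,-0.043,0.1],[0,0,0.1],[0,0,0.1],[0,0,0],[0.04,0,0],[0.04,0,0],[0.03,0,0],[0.02,0,0],[0,0,0]], "twist": [[0,0,0],[0,0,0],[0,0,0],[0,0,0],[0,0,0],[0,0,0],[0,0,0],[0,0,0],[0,0,0]]}}

```text
time_s: 5.3
position: [0.4555, 0.0536, 0.0159]
orientation: [-0.0, 0.999, 0.034, 0.001]
wrist_force: [0.0, -0.3, -0.4]
grip_width: 0.0556
finger_force: 0.0
```

Run:
```python
from h import *
st()
```

```text
t 5.3 jig [-40.9 120. ] z 15.9 yaw -0.07 zax [ 0.002  0.    -1.   ] F [ 0.  -0.3 -0.4] w 0.0556
```

{"api": "jog_arm", "payload": {"delta_pos": [[0.015,0,0],[0.01,0,0],[0.007,0,0],[0,0,0]], "twist": [[0,0,0],[0,0,0],[0,0,0],[0,0,0]]}}

```text
time_s: 5.7
position: [0.4634, 0.0541, 0.0152]
orientation: [-0.0, 0.999, 0.034, 0.0]
wrist_force: [-0.9, 0.4, -0.5]
grip_width: 0.0555
finger_force: 0.0
```

{"api": "jog_arm", "payload": {"delta_pos": [[0.007,0,0],[0.005,0,0],[0.003,0,0],[0,0,0]], "twist": [[0,0,0],[0,0,0],[0,0,0],[0,0,0]]}}

```text
time_s: 6.1
position: [0.4679, 0.0544, 0.0152]
orientation: [0.0, 0.999, 0.034, 0.0]
wrist_force: [0.2, 0.8, 0.9]
grip_width: 0.0553
finger_force: 0.0
```

{"api": "jog_arm", "payload": {"delta_pos": [[0.007,0,0],[0.005,0,0],[0.003,0,0],[0,0,0]], "twist": [[0,0,0],[0,0,0],[0,0,0],[0,0,0]]}}

```text
time_s: 6.5
position: [0.4725, 0.0547, 0.0152]
orientation: [0.0, 0.999, 0.034, 0.0]
wrist_force: [-0.6, 0.1, -0.5]
grip_width: 0.0555
finger_force: 0.0
```

Run:
```python
from h import *
st(); im,d,p=look("w2"); tiles(p)
```

```text
t 6.5 jig [-23.9 119.9] z 15.2 yaw -0.04 zax [ 0. -0. -1.] F [-0.6  0.1 -0.5] w 0.0555
t 6.55 [0.47233846 0.05468369 0.01521984] [0.     0.9994 0.0339 0.    ] cam [0.554 0.06  0.186]
tile1 0.92 [551. 187.] [513.  -53.5] [89.6 97. ] 5.8
tile1 0.87 [317. 217.] [487.4  56.2] [88.7 92.2] 87.7
```

View pics/w2.png

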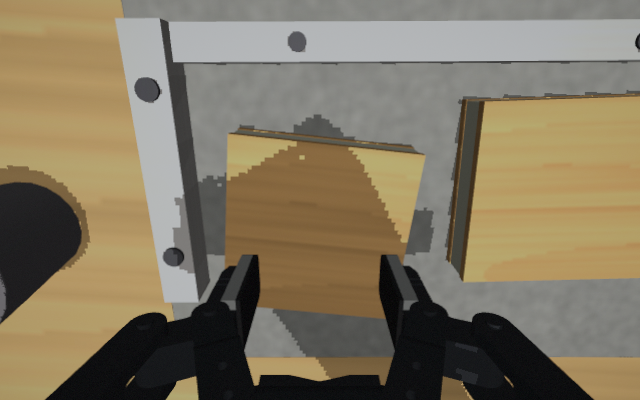

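The left tile hasn't moved, because the fingertips (245,258) and (395,258) are over it. The half-open tips must sit higher than I assumed, so I'll measure them in the depth picture.

Run:
```python
from h import *
z=np.load("w2.npz");im,d=z["im"],z["d"];p=viewer.camera_params("wrist")
v,u=np.nonzero((d>0)&(d<.16)); w=pts(p,np.c_[u,v],d=d[v,u])*1000
j=np.array([jig(a) for a in w]); k=(v<320)&(abs(j[:,0]+24)<45)
print(len(u),k.sum())
for lo in range(24,70,5):
    q=k&(w[:,2]>=lo)&(w[:,2]<lo+5)
    if q.sum(): print(lo,q.sum(),j[q].min(0).round(),j[q].max(0).round())
for y,x in((262,245),(275,235),(270,250),(258,390),(275,400)): print(x,y,d[y,x],pts(p,[[x,y]],d=[d[y,x]]).round(4))
```

```text
106253 23062
29 621 [  9. -18.] [ 21. 202.]
34 13887 [ -6. -30.] [ 21. 269.]
39 341 [-21. 255.] [  2. 266.]
44 592 [-35.  91.] [ -0. 263.]
49 902 [-42.  81.] [ -4. 262.]
54 1077 [-44.  78.] [-10. 262.]
59 864 [-41.  78.] [-12. 261.]
64 682 [-36.  78.] [-12. 161.]
69 679 [-34.  78.] [-12. 161.]
245 262 0.14260957 [[0.4814 0.086  0.0593]]
235 275 0.13552171 [[0.4799 0.0883 0.0672]]
250 270 0.13773292 [[0.481  0.0828 0.0646]]
390 258 0.14696816 [[0.4852 0.0244 0.0549]]
400 275 0.13333079 [[0.4855 0.0234 0.0691]]
```

{"api": "jog_arm", "payload": {"delta_pos": [[-0.05,0,0],[-0.05,0,0],[-0.05,0,0],[-0.03,0,0],[0,0,0.02],[0,0,0.01],[0,0,0.01],[0,0,0]], "twist": [[0,0,0],[0,0,0],[0,0,0],[0,0,0],[0,0,0],[0,0,0],[0,0,0],[0,0,0]]}}

```text
time_s: 7.4
position: [0.4187, 0.0512, 0.0028]
orientation: [-0.0, 0.999, 0.034, -0.0]
wrist_force: [-0.6, -0.3, -0.7]
grip_width: 0.0556
finger_force: 0.0
```

Run:
```python
from h import *
st(); im,d,p=look("w3")
v,u=np.nonzero((d>0)&(d<.19)); w=pts(p,np.c_[u,v],d=d[v,u])*1000
c=w[:,:2]-sense()["position"][:2]*1000
k=(abs(c[:,0])<20)&(abs(c[:,1])<50)
for lo in range(5,70,4):
    q=k&(w[:,2]>=lo)&(w[:,2]<lo+4)
    if q.sum(): print(lo,q.sum(),c[q].min(0).round(),c[q].max(0).round(), v[q].max(),v[q].min())
```

```text
t 7.4 jig [-77.8 120.1] z 2.8 yaw -0.03 zax [-0.001  0.    -1.   ] F [-0.6 -0.3 -0.7] w 0.0556
t 7.45 [0.41871557 0.05129262 0.00295191] [-2.000e-04  9.994e-01  3.390e-02 -1.000e-04] cam [0.5   0.056 0.174]
9 8807 [-20. -50.] [20. 50.] 285 217
13 235 [-19. -50.] [19. 50.] 284 220
33 67 [-11. -29.] [11. 28.] 292 255
37 231 [-13. -38.] [14. 34.] 298 254
41 369 [-13. -40.] [14. 41.] 304 255
45 464 [-13. -42.] [14. 41.] 309 259
49 522 [-14. -42.] [14. 42.] 316 264
53 528 [-14. -41.] [14. 41.] 323 269
57 585 [-14. -42.] [14. 41.] 330 275
61 641 [-14. -42.] [14. 41.] 336 280
65 583 [-14. -42.] [14. 41.] 344 287
69 918 [-14. -34.] [14. 35.] 349 293
```

View pics/w3.png

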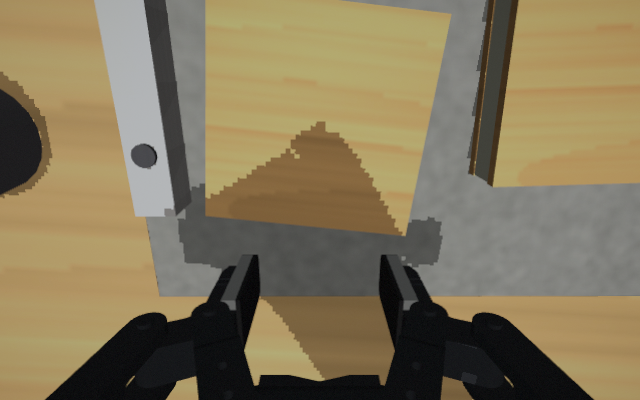

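The fingertip ends, at (245,256) and (392,256), measure z ≈ 34 mm, about 31 mm above the reported TCP. I'll lower by about 14 mm.

{"api": "jog_arm", "payload": {"delta_pos": [[0,0,0.015],[0,0,0.01],[0,0,0.01],[0,0,0.01],[0,0,0]], "twist": [[0,0,0],[0,0,0],[0,0,0],[0,0,0],[0,0,0]]}}

```text
time_s: 7.95
position: [0.418, 0.051, -0.0107]
orientation: [0.0, 0.999, 0.034, -0.0]
wrist_force: [-1.0, -0.3, -0.5]
grip_width: 0.0555
finger_force: 0.0
```

{"api": "jog_arm", "payload": {"delta_pos": [[0.03,0,0],[0.03,0,0],[0.02,0,0],[0.02,0,0],[0.02,0,0],[0,0,0]], "twist": [[0,0,0],[0,0,0],[0,0,0],[0,0,0],[0,0,0],[0,0,0]]}}

```text
time_s: 8.55
position: [0.4558, 0.0538, -0.0101]
orientation: [-0.0, 0.999, 0.034, 0.001]
wrist_force: [-0.1, 0.4, 0.1]
grip_width: 0.0555
finger_force: 0.0
```

{"api": "jog_arm", "payload": {"delta_pos": [[0.015,0,0],[0.01,0,0],[0.005,0,0],[0.005,0,0],[0,0,0]], "twist": [[0,0,0],[0,0,0],[0,0,0],[0,0,0],[0,0,0]]}}

```text
time_s: 9.05
position: [0.465, 0.0542, -0.0103]
orientation: [-0.0, 0.999, 0.034, 0.0]
wrist_force: [-0.6, 0.5, -0.1]
grip_width: 0.0556
finger_force: 0.3
```

Run:
```python
from h import *
st(); im,d,p=look("w4"); [print(jig(q[0]).round(1),q[2]-3.92) for q in tiles(p)]
```

```text
t 9.05 jig [-31.4 120. ] z -10.3 yaw -0.03 zax [ 0.  0. -1.] F [-0.6  0.5 -0.1] w 0.0556
t 9.1 [ 0.46495349  0.05421097 -0.01030561] [-0.000e+00  9.994e-01  3.390e-02  2.000e-04] cam [0.546 0.059 0.161]
tile1 0.94 [307. 144.] [519.   63.2] [88.6 89.2] 4.0
tile1 0.91 [562. 192.] [511.1 -40.2] [88.8 73.9] 6.2
tile1 0.38 [422. 168.] [495.9  21.5] [157.8 229.6] 3.9
[ 23.1 125.2] 0.04110534667968757
[ 8.2 22.6] 2.2888284492492676
[-2.7 85.2] -0.03782860755920403
```

{"api": "jog_arm", "payload": {"delta_pos": [[0.005,0,0],[0.005,0,0],[0.003,0,0],[0,0,0]], "twist": [[0,0,0],[0,0,0],[0,0,0],[0,0,0]]}}

```text
time_s: 9.55
position: [0.4649, 0.054, -0.0109]
orientation: [0.001, 0.999, 0.034, -0.003]
wrist_force: [-7.1, -1.1, 8.0]
grip_width: 0.0552
finger_force: 4.2
```

{"api": "jog_arm", "payload": {"delta_pos": [[-0.055,0,0],[-0.055,0,0],[0,0.128,0],[0,0.129,0],[0,0.128,0],[0,0,0],[0.03,0,0],[0.03,0,0],[0.02,0,0],[0.012,0,0]], "twist": [[0,0,0],[0,0,0],[0,0,0],[0,0,0],[0,0,0],[0,0,0],[0,0,0],[0,0,0],[0,0,0],[0,0,0]]}}

```text
time_s: 10.55
position: [0.4719, -0.0597, -0.0102]
orientation: [-0.0, 0.999, 0.035, -0.0]
wrist_force: [-1.5, 0.3, 1.3]
grip_width: 0.0553
finger_force: 0.8
```

{"api": "jog_arm", "payload": {"delta_pos": [[0.005,0,0],[0.005,0,0],[0.003,0,0],[0,0,0]], "twist": [[0,0,0],[0,0,0],[0,0,0],[0,0,0]]}}

```text
time_s: 10.95
position: [0.4732, -0.0603, -0.0107]
orientation: [-0.0, 0.999, 0.034, -0.002]
wrist_force: [-4.1, 2.0, 2.0]
grip_width: 0.0557
finger_force: 2.2
```

Run:
```python
from h import *
st()
```

```text
t 10.95 jig [-31.    5.1] z -10.7 yaw 0.01 zax [-0.003  0.    -1.   ] F [-4.1  2.   2. ] w 0.0557
```

{"api": "jog_arm", "payload": {"delta_pos": [[-0.05,0,0],[-0.05,0,0],[0,0.13,0],[0,0.13,0],[0,0.13,0],[0,0,0],[0.03,0,0],[0.03,0,0],[0.02,0,0],[0.01,0,0]], "twist": [[0,0,0],[0,0,0],[0,0,0],[0,0,0],[0,0,0],[0,0,0],[0,0,0],[0,0,0],[0,0,0],[0,0,0]]}}

```text
time_s: 11.95
position: [0.4811, -0.1763, -0.0101]
orientation: [-0.0, 0.999, 0.035, 0.0]
wrist_force: [-1.6, -0.3, 0.5]
grip_width: 0.0553
finger_force: 0.6
```

{"api": "jog_arm", "payload": {"delta_pos": [[0.005,0,0],[0.005,0,0],[0.003,0,0],[0,0,0]], "twist": [[0,0,0],[0,0,0],[0,0,0],[0,0,0]]}}

```text
time_s: 12.35
position: [0.4814, -0.1768, -0.0108]
orientation: [-0.0, 0.999, 0.034, -0.002]
wrist_force: [-5.7, 2.1, 4.0]
grip_width: 0.0552
finger_force: 2.5
```

Run:
```python
from h import *
st()
```

```text
t 12.35 jig [ -30.8 -111.6] z -10.8 yaw 0.01 zax [-0.005  0.    -1.   ] F [-5.7  2.1  4. ] w 0.0552
```

{"api": "jog_arm", "payload": {"delta_pos": [[-0.05,0,0],[0,0,-0.1],[0,0,-0.1],[0,0,0],[0,0,0],[0,0,0],[0,0,0],[0,0,0],[0,0,0],[0,0,0]], "twist": [[0,0,0],[0,0,0],[0,0,-0.087],[0,0,-0.096],[0,0,-0.096],[0,0,-0.096],[0,0,-0.096],[0,0,-0.096],[0,0,-0.096],[0,0,-0.096]]}}

```text
time_s: 13.35
position: [0.4696, -0.1789, 0.05]
orientation: [0.001, 0.822, 0.57, 0.001]
wrist_force: [-0.0, 0.5, 0.9]
grip_width: 0.0555
finger_force: 0.0
```

{"api": "jog_arm", "payload": {"delta_pos": [[0,0,0],[0,0,0],[0,0,0],[-0.114,0.1,0],[-0.114,0.1,0],[0,0,0]], "twist": [[0,0,-0.096],[0,0,-0.096],[0,0,-0.096],[0,0,0],[0,0,0],[0,0,0]]}}

```text
time_s: 13.95
position: [0.5377, -0.2486, 0.0499]
orientation: [0.003, 0.686, 0.728, 0.001]
wrist_force: [-0.3, -0.2, 0.4]
grip_width: 0.0553
finger_force: 0.0
```

Run:
```python
from h import *
st(); im,d,p=look("w5"); [print(jig(q[0]).round(1),q[2]-3.92) for q in tiles(p)]
```

```text
t 13.95 jig [  20.4 -187.1] z 49.9 yaw 89.52 zax [ 0.006 -0.002 -1.   ] F [-0.3 -0.2  0.4] w 0.0553
t 14.0 [ 0.53549236 -0.24536546  0.04957065] [0.001  0.6845 0.729  0.0011] cam [ 0.532 -0.167  0.221]
tile1 0.94 [323.  86.] [ 536.1 -172.6] [89.3 87.8] 3.7
tile1 0.67 [  0. 213.] [ 357.1 -247.5] [13.1  4.9] 77.0
tile1 0.65 [608. 185.] [ 689.2 -217.2] [ 56.3 106.8] 20.3
[  24.1 -111.2] -0.24068634033203118
[-159.7 -173.7] 73.08386047363281
[ 173.8 -166.1] 16.37651069641113
```

View pics/w5.png

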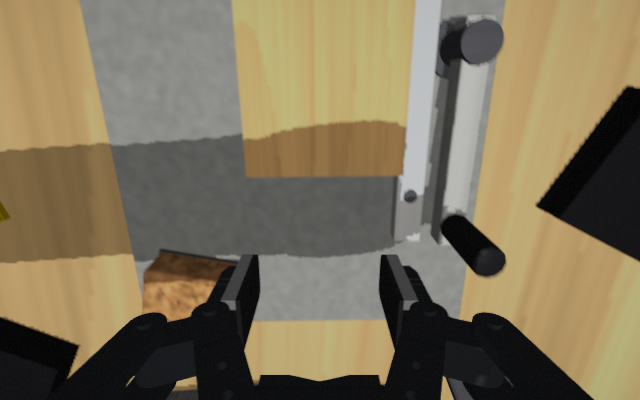

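The right tile is flush with the fence. The sander at (190,285) clears the left finger and the handle top is at (487,262). Next I'll lower beside the tile and push the row toward the stop.

{"api": "jog_arm", "payload": {"delta_pos": [[0.027,0,0],[0,0,0.05],[0,0,0.06],[0,0,0.06],[0,0,0.03],[0.03,0,0],[0.025,0,0],[0.025,0,0],[0.025,0,0],[0.025,0,0]], "twist": [[0,0,0],[0,0,0],[0,0,0],[0,0,0],[0,0,0],[0,0,0],[0,0,0],[0,0,0],[0,0,0],[0,0,0]]}}

```text
time_s: 15.05
position: [0.5307, -0.1957, -0.0096]
orientation: [0.001, 0.683, 0.731, -0.0]
wrist_force: [-0.1, -2.4, 2.4]
grip_width: 0.0551
finger_force: 1.3
```

Run:
```python
from h import *
st()
```

```text
t 15.05 jig [  17.  -133.9] z -9.6 yaw 89.97 zax [ 0.001 -0.002 -1.   ] F [-0.1 -2.4  2.4] w 0.0551
```

{"api": "jog_arm", "payload": {"delta_pos": [[0.025,0,0],[0.025,0,0],[0.025,0,0],[0.02,0,0],[0.015,0,0],[0.01,0,0],[0,0,0]], "twist": [[0,0,0],[0,0,0],[0,0,0],[0,0,0],[0,0,0],[0,0,0],[0,0,0]]}}

```text
time_s: 15.75
position: [0.528, -0.1599, -0.0101]
orientation: [0.0, 0.683, 0.731, 0.0]
wrist_force: [0.4, -4.0, 2.7]
grip_width: 0.0552
finger_force: 1.9
```

Run:
```python
from h import *
st()
```

```text
t 15.75 jig [ 16.9 -97.9] z -10.1 yaw 89.95 zax [ 0.001 -0.    -1.   ] F [ 0.4 -4.   2.7] w 0.0552
```

{"api": "jog_arm", "payload": {"delta_pos": [[0.01,0,0],[0.01,0,0],[0.007,0,0],[0.005,0,0],[0,0,0]], "twist": [[0,0,0],[0,0,0],[0,0,0],[0,0,0],[0,0,0]]}}

```text
time_s: 16.25
position: [0.5273, -0.1527, -0.0101]
orientation: [0.001, 0.683, 0.73, -0.001]
wrist_force: [0.7, -8.4, 3.3]
grip_width: 0.0552
finger_force: 3.9
```

Run:
```python
from h import *
st()
```

```text
t 16.25 jig [ 16.6 -90.8] z -10.1 yaw 89.88 zax [ 0.    -0.003 -1.   ] F [ 0.7 -8.4  3.3] w 0.0552
```

{"api": "jog_arm", "payload": {"delta_pos": [[0.007,0,0],[0.007,0,0],[0,0,0],[0,0,0]], "twist": [[0,0,0],[0,0,0],[0,0,0],[0,0,0]]}}

```text
time_s: 16.65
position: [0.5273, -0.1528, -0.0101]
orientation: [0.003, 0.684, 0.73, -0.003]
wrist_force: [1.0, -14.1, 4.3]
grip_width: 0.0552
finger_force: 7.2
```

Run:
```python
from h import *
st();im,d,p=look("w6"); [print(jig(q[0]).round(1),q[2]-3.92) for q in tiles(p)]
```

```text
t 16.65 jig [ 16.6 -90.9] z -10.1 yaw 89.79 zax [ 0.    -0.009 -1.   ] F [  1.  -14.1   4.3] w 0.0552
t 16.7 [ 0.52731439 -0.15282952 -0.0100681 ] [ 0.0032  0.6838  0.7297 -0.0031] cam [ 0.522 -0.07   0.16 ]
tile1 0.98 [619. 372.] [ 663.5 -186.9] [27.3 46.7] 20.5
tile1 0.96 [344.  14.] [527.2 -49.3] [87.9  8.7] 3.8
tile1 0.72 [336. 143.] [530.6 -97.8] [88.7 88.6] 3.7
[ 150.1 -134.2] 16.559124069213865
[23.6 12.4] -0.1659990978240966
[ 23.7 -36.2] -0.21811334609985344
```

View pics/w6.png

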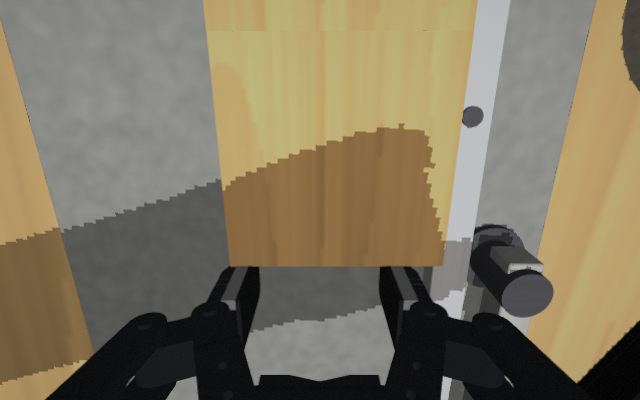

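The view shows the row against the fence (x≈470) with the tile joint at row 30 closed. The keeper hinge and handle are at right. Next I'll back off, rise and inspect the whole row.

{"api": "jog_arm", "payload": {"delta_pos": [[-0.03,0,0],[-0.06,0,0],[0,0,-0.16],[0,0,-0.16],[0,0,-0.16],[0,0,-0.16],[0.15,0,-0.16],[0.15,0,0],[0.1,0,0],[0,0,0]], "twist": [[0,0,0],[0,0,0],[0,0,0],[0,0,0],[0,0,0],[0,0,0],[0,0,0],[0,0,0],[0,0,0],[0,0,0]], "gripper": 0.65}}

```text
time_s: 17.75
position: [0.5202, -0.0561, 0.2184]
orientation: [-0.001, 0.679, 0.734, 0.001]
wrist_force: [-1.1, -0.7, -0.3]
grip_width: 0.0297
finger_force: 0.0
```

{"api": "jog_arm", "payload": {"delta_pos": [[0,0,0],[0,0,0]], "twist": [[0,0,0],[0,0,0]]}}

```text
time_s: 17.95
position: [0.5209, -0.0645, 0.2174]
orientation: [-0.001, 0.683, 0.73, -0.0]
wrist_force: [0.7, -0.0, -0.8]
grip_width: 0.0298
finger_force: 0.0
```

Run:
```python
from h import *
st();im,d,p=look("w7"); [print(jig(q[0]).round(1),q[2]-3.92) for q in tiles(p)]
v,u=np.nonzero((d>0)&(d<.25)); w=pts(p,np.c_[u,v],d=d[v,u])*1000
P=sense()["position"]*1000;c=w-P;k=(abs(c[:,0])<45)&(abs(c[:,1])<20)
for lo in range(-5,60,5):
    q=k&(c[:,2]>=lo)&(c[:,2]<lo+5)
    if q.sum(): print(lo,q.sum(),c[q].min(0).round(),c[q].max(0).round())
# handle from w5
z=np.load("w5.npz");p["pose"]=z["T"];d=z["d"]
v,u=np.nonzero(d>0);w=pts(p,np.c_[u,v],d=d[v,u])*1000;j=(w[:,:2]-O)@np.array([[np.cos(A),-np.sin(A)],[np.sin(A),np.cos(A)]])
k=(w[:,2]>78)&(w[:,2]<92)&(abs(j[:,0]-98)<25)
for a,b in((-215,-150),(-120,-60)):
    q=k&(j[:,1]>a)&(j[:,1]<b); print(q.sum(),j[q].min(0) if q.any() else"",j[q].max(0) if q.any() else "")
```

```text
t 17.95 jig [16.3 -2.4] z 217.4 yaw 89.9 zax [-0.001  0.001 -1.   ] F [ 0.7 -0.  -0.8] w 0.0298
t 18.0 [ 0.52099003 -0.06496116  0.21746326] [-0.0008  0.6835  0.73   -0.    ] cam [0.515 0.017 0.388]
tile1 0.93 [488. 288.] [ 731.6 -202.2] [ 89.2 102. ] 65.4
tile1 0.85 [330.  33.] [519.4  62.4] [88.8 56. ] 3.9
tile1 0.8 [327. 196.] [531.3 -96.9] [88. 88.] 4.2
tile1 0.79 [329. 111.] [525.2  -9.7] [88.  86.9] 3.9
tile1 0.6 [108. 286.] [ 285.1 -226.9] [100.6  91.7] 19.6
tile1 0.41 [286. 163.] [ 516.3 -110.3] [217.6 400.1] 3.9
[ 217.1 -154.1] 61.47972686767578
[ 23.5 124.4] -0.056569976806640554
[ 24.4 -35.4] 0.2961316871643067
[24.3 52. ] -0.0443855953216552
[-230.1 -148.2] 15.706537322998047
[  8.6 -47.7] 0.0014994907379151101
25 19 [-15.  -8.  28.] [15.  7. 30.]
30 192 [-27. -11.  30.] [26. 13. 35.]
35 400 [-28. -11.  35.] [28. 13. 40.]
40 476 [-29. -12.  40.] [28. 13. 45.]
45 529 [-29. -11.  45.] [28. 13. 50.]
50 558 [-29. -12.  50.] [28. 13. 55.]
55 656 [-29. -12.  55.] [28. 13. 60.]
1145 [  88.78331268 -190.66589782] [ 104.45204849 -174.52842013]
0
```

View pics/w7.png

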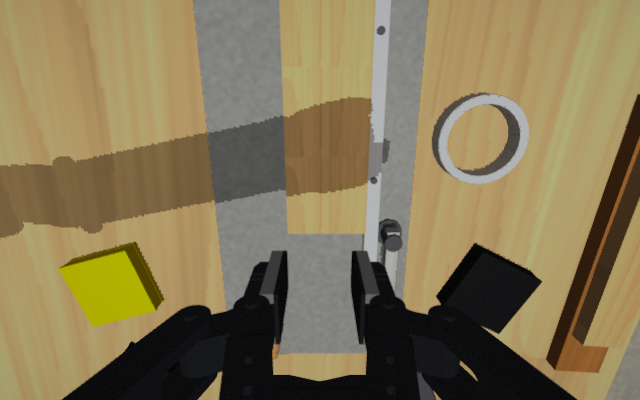

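The row is tight: centres at y -35, 52 and 124 (the last clipped at the picture edge), all at x ≈ 24. The handle axis measures jig (96.6, -182.6), so the lever angle is about 0. I'll cage the peg between the fingers.

{"api": "jog_arm", "payload": {"delta_pos": [[-0.12,0.067,0],[-0.12,0.067,0.08],[-0.12,0.067,0.08],[-0.12,0.067,0.08],[-0.12,0,0],[0,0,0],[0,0,0]], "twist": [[0,0,0],[0,0,0],[0,0,0],[0,0,0],[0,0,0],[0,0,0],[0,0,0]]}}

```text
time_s: 18.75
position: [0.6131, -0.2398, 0.1451]
orientation: [-0.001, 0.684, 0.729, 0.0]
wrist_force: [0.3, 0.5, -0.4]
grip_width: 0.0301
finger_force: 0.0
```

Run:
```python
from h import *
st()
```

```text
t 18.75 jig [  96.3 -183.6] z 145.1 yaw 89.73 zax [-0.001  0.002 -1.   ] F [ 0.3  0.5 -0.4] w 0.0301
```

{"api": "jog_arm", "payload": {"delta_pos": [[0,0,0.1],[0,0,0.1],[0,0,0.08],[0,0,0.06],[0,0,0.06],[0,0,0]], "twist": [[0,0,0],[0,0,0],[0,0,0],[0,0,0],[0,0,0],[0,0,0]]}}

```text
time_s: 19.35
position: [0.6119, -0.2375, 0.0239]
orientation: [-0.002, 0.683, 0.731, -0.001]
wrist_force: [-0.6, -0.5, -0.0]
grip_width: 0.0298
finger_force: 0.0
```

{"api": "jog_arm", "payload": {"delta_pos": [[0,-0.023,0],[0.0028,-0.0248,0],[0.0028,-0.0248,0],[0.0028,-0.0248,0],[0.0028,-0.0248,0],[0.0028,-0.0248,0],[0,0,0]], "twist": [[0,0,0],[0,0,0.0523],[0,0,0.0523],[0,0,0.0523],[0,0,0.0523],[0,0,0.0523],[0,0,0]]}}

```text
time_s: 20.05
position: [0.5707, -0.2312, 0.0281]
orientation: [0.001, 0.812, 0.584, 0.0]
wrist_force: [1.4, 0.8, -0.9]
grip_width: 0.0299
finger_force: 0.0
```

Run:
```python
from h import *
st()
P=jig(sense()["position"]*1000)-[97.8,-88];t=np.arctan2(-P[0],-P[1]);print(t,np.hypot(*P))
```

```text
t 20.05 jig [  54.6 -172.1] z 28.1 yaw 67.51 zax [ 0.002 -0.002 -1.   ] F [ 1.4  0.8 -0.9] w 0.0299
0.47461546459798803 94.51954493454849
```

{"api": "jog_arm", "payload": {"delta_pos": [[0.0028,-0.0248,0],[0.0028,-0.0248,0],[0.0028,-0.0248,0],[0.0028,-0.0248,0],[0.0028,-0.0248,0],[0.0028,-0.0248,0],[0.0028,-0.0248,0],[0.0028,-0.0248,0],[0.0028,-0.0248,0],[0.0028,-0.0248,0]], "twist": [[0,0,0.0523],[0,0,0.0523],[0,0,0.0523],[0,0,0.0523],[0,0,0.0523],[0,0,0.0523],[0,0,0.0523],[0,0,0.0523],[0,0,0.0523],[0,0,0.0523]]}}

```text
time_s: 21.05
position: [0.5209, -0.1805, 0.0279]
orientation: [0.002, 0.974, 0.228, 0.002]
wrist_force: [2.0, -1.6, 1.8]
grip_width: 0.03
finger_force: 1.2
```

Run:
```python
from h import *
st()
P=jig(sense()["position"]*1000)-[97.8,-88];t=np.arctan2(-P[0],-P[1]);print(t,np.hypot(*P))
```

```text
t 21.05 jig [   8.4 -118. ] z 27.9 yaw 22.44 zax [ 0.004 -0.002 -1.   ] F [ 2.  -1.6  1.8] w 0.03
1.2471004955872516 94.34141531365341
```

{"api": "jog_arm", "payload": {"delta_pos": [[0.0028,-0.0248,0],[0.0028,-0.0248,0],[0.0028,-0.0248,0],[0.0028,-0.0248,0],[0,0,0],[0,0,0]], "twist": [[0,0,0.0523],[0,0,0.0523],[0,0,0.0523],[0,0,0.0523],[0,0,0.0523],[0,0,0]]}}

```text
time_s: 21.65
position: [0.5129, -0.1502, 0.0273]
orientation: [0.001, 0.999, 0.036, 0.001]
wrist_force: [-0.8, -0.3, 0.2]
grip_width: 0.0299
finger_force: 0.0
```

Run:
```python
from h import *
st()
P=jig(sense()["position"]*1000)-[97.8,-88];t=np.arctan2(-P[0],-P[1]);print(t,np.hypot(*P))
```

```text
t 21.65 jig [  2.5 -87.3] z 27.3 yaw 0.19 zax [ 0.002 -0.001 -1.   ] F [-0.8 -0.3  0.2] w 0.0299
1.5780885586852416 95.34089508875255
```

{"api": "jog_arm", "payload": {"delta_pos": [[0,-0.01,0],[0,-0.01,0],[0,-0.007,0],[0,-0.007,0],[0,0,0],[0,0,0]], "twist": [[0,0,0],[0,0,0],[0,0,0],[0,0,0],[0,0,0],[0,0,0]]}}

```text
time_s: 22.25
position: [0.5116, -0.1427, 0.0264]
orientation: [0.002, 0.999, 0.034, 0.0]
wrist_force: [0.4, -5.7, 1.7]
grip_width: 0.0301
finger_force: 3.1
```

Run:
```python
from h import *
st()
```

```text
t 22.25 jig [  1.6 -79.7] z 26.4 yaw 0.01 zax [ 0.001 -0.003 -1.   ] F [ 0.4 -5.7  1.7] w 0.0301
```

{"api": "jog_arm", "payload": {"delta_pos": [[0,-0.005,0],[0,-0.005,0],[0,0,0],[0,0,0]], "twist": [[0,0,0],[0,0,0],[0,0,0],[0,0,0]]}}

```text
time_s: 22.65
position: [0.5116, -0.1428, 0.0264]
orientation: [0.003, 0.999, 0.033, 0.0]
wrist_force: [0.6, -10.6, -0.1]
grip_width: 0.0295
finger_force: 5.6
```

{"api": "jog_arm", "payload": {"delta_pos": [[0,-0.005,0],[0,0,0],[0,0,0],[0,0,0],[0,0,0],[0,0,0]], "twist": [[0,0,0],[0,0,0],[0,0,0],[0,0,0],[0,0,0],[0,0,0]]}}

```text
time_s: 23.25
position: [0.5116, -0.1428, 0.0264]
orientation: [0.004, 0.999, 0.033, 0.001]
wrist_force: [0.4, -13.7, -0.7]
grip_width: 0.0303
finger_force: 6.9
```

{"api": "jog_arm", "payload": {"delta_pos": [[0,0.015,0],[0,0.016,0],[0,0.016,0],[0,0,0],[0,0,0]], "twist": [[0,0,0],[0,0,0],[0,0,0],[0,0,0],[0,0,0]]}}

```text
time_s: 23.75
position: [0.5119, -0.149, 0.0261]
orientation: [-0.0, 0.999, 0.035, -0.0]
wrist_force: [-0.6, -0.1, 0.6]
grip_width: 0.0297
finger_force: 0.0
```

Run:
```python
from h import *
st()
```

```text
t 23.75 jig [  1.5 -86. ] z 26.1 yaw 0.09 zax [-0.     0.001 -1.   ] F [-0.6 -0.1  0.6] w 0.0297
```

Clear of the peg on both sides. I'll rise and check.

{"api": "jog_arm", "payload": {"delta_pos": [[0,0,-0.05],[0,0,-0.1],[0,0,-0.15],[0,0,-0.15],[0,0,-0.15],[0,0,-0.15],[0,-0.1,-0.1],[0,-0.1,0],[0,0,0],[0,0,0]], "twist": [[0,0,0],[0,0,0],[0,0,0],[0,0,0],[0,0,0],[0,0,0],[0,0,0],[0,0,0],[0,0,0],[0,0,0]]}}

```text
time_s: 24.75
position: [0.5077, -0.0888, 0.2821]
orientation: [0.001, 0.999, 0.036, 0.0]
wrist_force: [0.6, -0.8, -0.1]
grip_width: 0.0299
finger_force: 0.0
```

Run:
```python
from h import *
st();im,d,p=look("w8"); [print(jig(q[0]).round(1),round(q[2]-3.92,2)) for q in tiles(p)+tiles(p,"keeper",.042)]
```

```text
t 24.75 jig [  1.5 -25.7] z 282.1 yaw 0.21 zax [ 0.001 -0.001 -1.   ] F [ 0.6 -0.8 -0.1] w 0.0299
t 24.8 [ 0.50753551 -0.09012786  0.28149978] [ 6.000e-04  9.994e-01  3.490e-02 -1.000e-04] cam [ 0.589 -0.083  0.453]
tile1 0.75 [255. 131.] [525.2  -9.7] [88.  89.2] 4.2
tile1 0.75 [513. 303.] [ 311.8 -381.3] [105.6  92.8] 66.2
tile1 0.71 [181. 134.] [519.   78.3] [90.4 88. ] 3.6
tile1 0.69 [414. 295.] [ 311.3 -242.6] [59.7 54.4] 19.8
tile1 0.65 [327. 135.] [531.6 -98.1] [88.  88.1] 4.2
tile1 0.43 [453.   1.] [ 683.5 -224.5] [ 5.7 18.6] 4.0
[24.3 52.1] 0.3
[-214.  -304.1] 62.26
[ 24.2 140.3] -0.36
[-205.  -165.6] 15.88
[ 24.7 -36.6] 0.25
[ 167.6 -173. ] 0.12
```

View pics/w8.png

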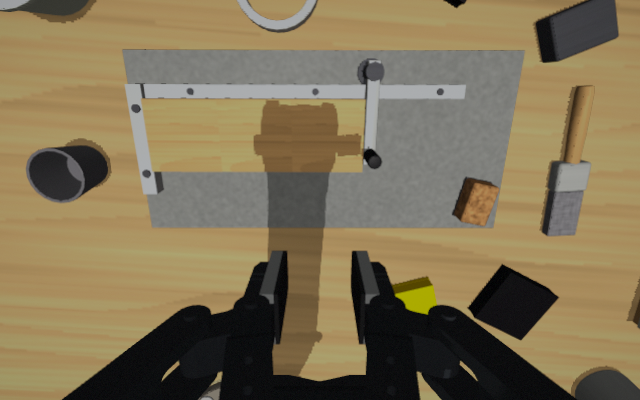

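The row is one straight block at (143–365, 98–172), against the fence and stop. The keeper lies square across its end at column ~370, and the loose things are where they were.

```bash
python3 -c "
from workcell import env
print(env.job_done())"
```

```text
the job is handed in; nothing more can be done
None
```

The job is handed in, with no verdict returned: the three tiles lie in one tight row against the fence and stop, and the keeper was swung square, leaned on with about 13.7 N at the handle and let go, at about 25 s.

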